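Load the die plate into the bench press and latch it

ROBOT

A 6-joint arm with a two-finger parallel gripper is mounted at the origin on a cart in front of the work surface, level with it; the furniture and walls round the work are solid. World frame = base frame: x ahead of the robot, y to its left, z up, the work surface at z = 0. Lengths are in m, angles in rad, forces in N, time in s.
With the tool pointing down it reaches from about 0.35 to 0.975 m from the base axis. Payload 4.9 kg.
Tool frame: the origin (TCP) lies at the very end of the fingers, on their centre line; the grasp point (between the pads) lies 19 mm behind it; z points along the fingers, y is the line along which they close (so a half turn about z gives the same grasp; the last joint's range is limited). The gripper opens to 85 mm and grips with 20 to 120 N. Pads are 22 mm wide; open, the fingers measure 114 mm over their backs; the gripper's body (76 mm by 85 mm) begins 54 mm behind the grasp point. The pads swing forward as they close: fully open they stand 13 mm farther back than shut.
Start: joints at [-1.414, 0.053, 1.613, -0, 1.476, -0.119], TCP at [0.17, -0.601, 0.209] pointing down, gripper open.
Joint ranges: [-3.01, 3.01], [-1.01, 2.22], [0.06, 2.58], [-1.02, 4.17], [0.09, 2.62], [-3.14, 3.14]. Speed limits (rad/s): [2.57, 2.57, 3.14, 3.14, 3.14, 3.14].

INTERFACE

Orientations are given as a rotation vector (axis times angle).
In Python, from station import ctrl, imaging gives the robot as it stands.
- The arm moves only by the tool play_rows, never from a script. Its argument "series" is a list of rows, each a list of 3 entries, a list of its own where there are three numbers: the opening, from 0 (shut) to 1 (fully open), then the shift along the tool's x, y, z each as a share of 0.05 m, from -1 to 1, then the turn, a rotation vector about the tool's x, y, z each as a share of 8 degrees, from -1 to 1. In form: [[grip, [dx, dy, dz], [ax, ay, az]], ...]. A call has 1 to 8 rows; each row shifts and turns the commanded pose from where the row before left it, along the tool's axes as they then stand; what a row does not reach is not made up. A row lasts 1/8 s, in which the tool goes at most 62.5 mm and 10.7 degrees, less where a joint would pass 70% of its speed; a pose out of reach is approached as far as the arm can. A call with a number of a shift or a turn outside -1 to 1 is refused whole. A call with a gripper value outside its range is refused whole. The fingers move at their own pace and stop on an object; "force" is the grip in N (left out, the last holds). Time passes only in rows, so rows that do not move let the fingers close. It gives the time, the measured TCP pose, the force, the opening and the grip force at its end, in the units of the state.
- ctrl.get_obs(): the state, without advancing time (a new reading comes with each control period).
- imaging.get_image(name): name is "scene" or "side" or "wrist"; returns a dict with "color" (480x640x3 uint8, blue, green, red), "fx", "fy", "cx", "cy" (pixels), "extrinsics" (4x4, takes a point from world to camera coordinates); the wrist camera has in their place "hand_eye" (4x4, takes a point from camera to tool coordinates, whose origin is the TCP and whose axes are the flange's). Camera axes: x right, y down, z forward; pixel columns grow to the right and rows downward; lengths in m; the calibration is good to about 2 mm. A picture is of the moment at which its call begins: read the wrist's pose just before it. There is no depth.
- ctrl.finish_job(): hands the job in; it is judged then, once.
The state is a dict: "t": time; "q": joint angles; "dq": joint speeds; "effort": joint torques, N m; "tool_pos": TCP position; "tool_rot": TCP orientation; "contact_force": force on the tool from outside, world axes, zero at the start; "wrist_torque": the same for the moment, N m; "opening": finger opening in m; "grip_force": force on a finger pad.
Only numpy, scipy, OpenCV 4.12 (cv2) and the standard library are available. Lean on these libraries where they do the work, as an engineer would, in place of code of your own. Each camera call takes 0.05 s, during which the arm holds its last target. There are 200 camera calls.

TASK

Slide the aluminium die plate with the orange grip fin, fin towards you, into the low slot under the steel bar of the blue bench press until it sits fully home against the rear stop. Then swing the latch with the red knob shut behind it, let go, and leave the standing torch, the solder spool and the parts dish where they are.

Things in the scene. Friction and masses are not known exactly. Their poses are not given: they have to be found in the camera images.
- die_plate: Loose aluminium die plate, 0.13 kg: 60 mm (x) by 70 mm (y) by 10 mm thick, flat on the bench, black connector nest on top. Origin: centre of its underside; z up; +x is the edge that enters the slot first. An orange grip fin stands out of its rear edge (x = -30 mm): 12 mm thick (y), x -59 to -29 mm, 36 mm high from the underside. Starts with the fin roughly towards the robot.
- die_fin (a point): Good grasp point on the orange fin: its centre in plan, 26 mm above the plate's underside (plate frame x -44, y 0, z 26 mm). Axes as the plate; pinch across y. Beside the fin there is only the surface below.
- press: Bench press, fixed; its place and yaw vary. Origin: centre of its footprint at bench height; +x points from the open front (robot's side) into the slot, y left, z up. Grey base 124 mm (x) by 136 mm (y), its flat top, the slot floor, 14 mm above the bench. A steel bar (x -4 to +26, y -50 to +50 mm, top at z 46 mm) bridges the base over the slot. Rear stop face at x +43 mm.
- press_mouth (a point): Slot mouth: middle of the slot floor under the bar's front face (press frame x -4, y 0, z 14 mm), axes as the press. Slot 73 mm wide, 12.5 mm high; flared guides (8 mm each side) begin 5 mm in front of the bar. The 58 mm of base top before it are a free apron at floor height, where the plate can be set down and slid in.
- press_home (a point): Fixed point (press frame x +13, y 0, z +14 mm), axes as the press: the plate's origin and axes coincide with it when fully home against the rear stop. The plate's rear edge then stands 13 mm in front of the bar and the whole fin stays outside.
- press_head (a point): Front face of the blue head over the bar (60 mm wide, x -10 to +40 mm, from z 46 up to z 181 mm; post to 216 mm; fixed lever with black ball on its right, up to 242 mm). It leaves no room for an upright gripper body over the fin of a plate that is home or over the shut latch: lean the gripper back to the robot's side 25 to 40 degrees, fingers pointing down and along the press's +x.
- latch (a joint): Latch angle, rad: 0 shut (hard stop; arm points to press -y, behind the left half of the plate's rear edge, 2 mm gap when home), 1.57 open (arm points to press -x), 2.0 open stop. Starts open at 1.45 to 1.95, clear of the slot. Turns about a vertical axis, stays where left by friction (about 1 N at the knob); shuts only if the plate is home or nearly so.
- latch_knob (a point): Centre of the latch's upright red knob: 12 mm diameter, from 22.5 to 50.5 mm above the bench; this point is 39 mm above the bench, 20 mm from the latch axis along the arm. The steel arm is 12 mm wide, 38 mm long from the axis, its top 23.5 mm above the bench. Push or pinch the knob.
- latch_hinge (a point): Latch axis (vertical), at press frame x -25, y +52 mm, 20 mm above the bench.
- torch: Bystander: black torch standing on end, 34 mm diameter, 138 mm tall, origin at its foot. Must stay upright and in place.
- spool: Bystander: solder spool with blue flanges, 62 mm diameter, 50 mm tall, origin at its foot. Must stay in place.
- dish: Bystander: small open black parts dish, 44 x 58 x 24 mm, origin under its centre. Must stay in place.
Not all that is in view belongs to the job. There is more than one size of the die_plate; the one meant has the size given above.

How it is judged:
On the way:
1. the die plate is fully home in the slot (within 3 mm of the rear stop) while the latch is still open (x of die_plate in the frame of press_home between -0.003 and 0.003 m and y of die_plate in the frame of press_home between -0.004 and 0.004 m and z of die_plate in the frame of press_home between -0.003 and 0.004 m and angle between the x axis of die_plate and the x axis of press_home, either way round below 0.07 rad and angle between die_plate's own z axis and vertical below 0.06 rad and value of joint latch above 0.7 rad), for 0.2 s.
At the end, for the whole second after the job is handed in: The die plate lies flat in the slot, within 3 mm of fully home against the rear stop, square to the press within 4 degrees; the latch is shut (within 0.15 rad of its stop); everything is at rest; torch upright, and torch, spool and dish within 30 mm of where they started (x of die_plate in the frame of press_home between -0.003 and 0.003 m and y of die_plate in the frame of press_home between -0.004 and 0.004 m and z of die_plate in the frame of press_home between -0.003 and 0.004 m and angle between the x axis of die_plate and the x axis of press_home, either way round below 0.07 rad and angle between die_plate's own z axis and vertical below 0.06 rad and value of joint latch below 0.15 rad and linear speed of die_plate below 0.01 m/s and velocity of joint latch between -0.1 and 0.1 rad/s and distance of each of torch, spool, dish from where it was at the start of the episode below 0.03 m and angle between torch's own z axis and vertical below 0.2 rad); the robot touches nothing.
It fails at once if the torch is knocked over (angle between torch's own z axis and vertical above 0.5 rad).
It fails at once if the torch is shifted by more than 30 mm (distance of torch from where it was at the start of the episode above 0.03 m).
It fails at once if the solder spool is shifted by more than 30 mm (distance of spool from where it was at the start of the episode above 0.03 m).
It fails at once if the parts dish is shifted by more than 30 mm (distance of dish from where it was at the start of the episode above 0.03 m).
It also fails if it takes over 58 s, if anything falls off the work surface, if the arm or the gripper's body presses on something with over 40 N, if the wrist force passes 120 N, or if a joint passes its speed limit or range.

## Working session

There is one attempt and no reset: what is moved stays moved. The work goes in short steps, Python scripts to look and compute and a tool call to move; the robot and the scene stay as the last step left them, time stands still between calls to the robot, and variables do not carry over. Pictures are saved under pics/ and viewed, at most 14 in all, crops included, and the job is handed in when it is done.

Besides the shell and the picture viewer there is one more tool, called after ">>>" by a JSON object that holds its "fn" and its "kwargs", one argument or row to a line. play_rows: Moves the arm, as the interface text tells. Shift numbers are shares of 0.05 m and turn numbers shares of 8 degrees, none past 1 either way. Its arguments: {"type":"object","properties":{"series":{"type":"array"},"force":{"type":"number"}},"required":["series"]}

```bash
mkdir -p pics; ls; python3 - <<'E'
from station import ctrl, imaging
import cv2, numpy as np, pickle
o=ctrl.get_obs(); print(o)
D={}
for n in("scene","side","wrist"):
    d=imaging.get_image(n); D[n]=d; cv2.imwrite(f"pics/{n}0.png",d["color"])
    print(n,{k:np.round(v,4).tolist() for k,v in d.items() if k!="color"})
pickle.dump(D,open("D0.pkl","wb"))
E
```

```text
pics
{'t': 0.0, 'q': array([-1.41396944e+00,  5.33631362e-02,  1.61433173e+00,  6.24334461e-06,
        1.47600043e+00, -1.18979418e-01]), 'dq': array([-5.77764466e-05, -3.12367380e-04, -6.82358927e-04,  6.00424410e-04,
       -7.69039710e-04,  9.05082191e-04]), 'effort': array([-2.53536375e-03, -3.93679297e+01, -3.70180464e+01, -3.03299221e-04,
        7.01511206e-03, -1.10681256e-05]), 'tool_pos': array([ 0.17010857, -0.60069278,  0.20793664]), 'tool_rot': array([-3.10968540e+00, -4.31573743e-01,  5.27024429e-05]), 'contact_force': array([-0.26428006,  0.1807664 , -1.02553824]), 'wrist_torque': array([-0.00783264,  0.00394776,  0.09236383]), 'grip_force': 0.0, 'opening': 0.08510512021002564}
scene {'fx': 569.0307, 'fy': 569.0307, 'cx': 316.9659, 'cy': 249.1435, 'extrinsics': [[-0.7714, -0.6363, -0.0075, 0.4447], [-0.4325, 0.533, -0.7273, 0.3007], [0.4667, -0.5578, -0.6863, 1.0147], [0.0, 0.0, 0.0, 1.0]]}
side {'fx': 464.4075, 'fy': 464.4075, 'cx': 326.3005, 'cy': 238.8499, 'extrinsics': [[0.9994, 0.0301, -0.0174, -0.5623], [0.0016, -0.5402, -0.8415, 0.0939], [-0.0347, 0.841, -0.54, 1.3145], [0.0, 0.0, 0.0, 1.0]]}
wrist {'fx': 333.5346, 'fy': 333.5346, 'cx': 318.0245, 'cy': 234.1957, 'hand_eye': [[-0.0002, -0.946, -0.3243, 0.0839], [1.0, 0.0001, -0.001, -0.0001], [0.001, -0.3243, 0.946, -0.1656], [0.0, 0.0, 0.0, 1.0]]}
```

View pics/scene0.png

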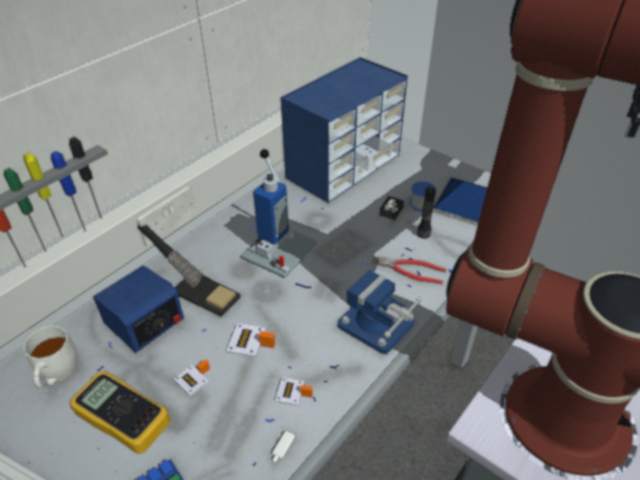

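View pics/side0.png

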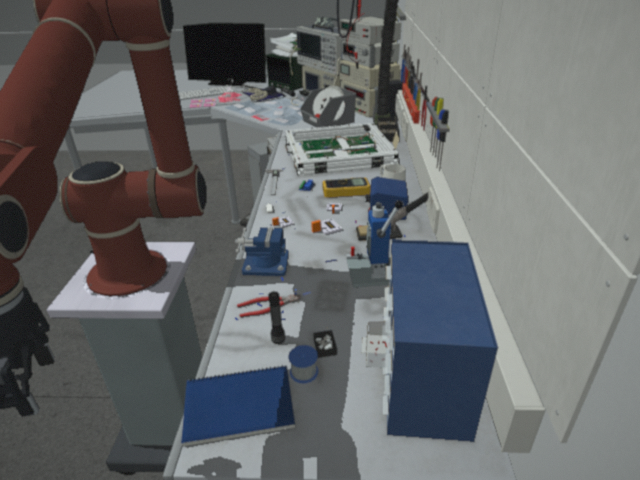

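Scene picture: the candidates are plates at px (245,338), (190,378) and (290,390), with fins at (266,339), (203,367) and (306,392). The press base is at (278,255) and the red knob at (282,261). The torch is at (427,210), the spool at (420,195) and the dish at (392,206). Next I'll measure the plate sizes.

```bash
cat > h.py <<'E'
import numpy as np, cv2, pickle
from scipy.spatial.transform import Rotation as R
def cam(d,o=None):
    K=np.array([[d["fx"],0,d["cx"]],[0,d["fy"],d["cy"]],[0,0,1]])
    if "extrinsics" in d: E=np.array(d["extrinsics"])
    else:
        T=np.eye(4);T[:3,:3]=R.from_rotvec(o["tool_rot"]).as_matrix();T[:3,3]=o["tool_pos"]
        E=np.linalg.inv(T@np.array(d["hand_eye"]))
    return K,E
def ray(px,d,z,o=None):
    K,E=cam(d,o);px=np.atleast_2d(px).astype(float)
    v=(np.linalg.inv(K)@np.c_[px,np.ones(len(px))].T).T@E[:3,:3]
    c=-E[:3,:3].T@E[:3,3]
    return c+v*((z-c[2])/v[:,2])[:,None]
def proj(P,d,o=None):
    K,E=cam(d,o);P=np.atleast_2d(P);q=(P@E[:3,:3].T+E[:3,3])@K.T
    return q[:,:2]/q[:,2:]
def comps(mask,amin):
    n,l,s,c=cv2.connectedComponentsWithStats(mask.astype(np.uint8))
    return [(c[i],s[i],l==i) for i in range(1,n) if s[i][4]>=amin]
def masks(im):
    h=cv2.cvtColor(im,cv2.COLOR_BGR2HSV).astype(int);H,S,V=h[...,0],h[...,1],h[...,2]
    return dict(orange=(H>5)&(H<18)&(S>170)&(V>120),red=((H<5)|(H>174))&(S>170)&(V>90),white=(S<40)&(V>205),blue=(H>100)&(H<125)&(S>120)&(V>60))
E
python3 - <<'E'
from h import *
D=pickle.load(open("D0.pkl","rb"))
for n,zz in(("scene",.02),("side",.02)):
    d=D[n];m=masks(d["color"])
    for k,a in(("orange",15),("red",5)):
        for c,s,_ in comps(m[k],a): print(n,k,c.round(1),s[4],ray(c,d,.025 if k=="orange" else .039)[0].round(3))
d=D["scene"]; m=masks(d["color"])
for c,s,l in comps(m["white"],60):
    if not(150<c[0]<330 and c[1]>300):continue
    cn=max(cv2.findContours(l.astype(np.uint8),0,1)[0],key=cv2.contourArea)[:,0]
    w=ray(cn,d,.01)[:,:2]; r=cv2.minAreaRect((w*1000).astype(np.float32)); print("plate",c.round(),s[4],r)
im=d["color"]; a=cv2.resize(im[300:420,160:340],(800,533),interpolation=cv2.INTER_CUBIC)
cv2.imwrite("pics/crop1.png",a)
E
```

```text
scene orange [266.7 339. ] 173 [0.52  0.223 0.025]
scene orange [203.3 366.3] 85 [0.569 0.345 0.025]
scene orange [305.8 390.4] 86 [0.385 0.263 0.025]
scene red [281.  260.5] 24 [0.636 0.052 0.039]
scene red [176.7 318.5] 24 [0.687 0.306 0.039]
side orange [314.9 222.4] 16 [0.52  0.234 0.025]
side red [358.9   3.8] 9 [0.829 6.133 0.039]
side red [408.8 104.5] 10 [0.959 1.439 0.039]
side red [415.1 116.3] 38 [0.966 1.241 0.039]
side red [352.2 250.4] 9 [0.635 0.054 0.039]
plate [245. 340.] 312 ((562.7376098632812, 240.21995544433594), (55.26703643798828, 66.6423110961914), 29.46851348876953)
plate [196. 375.] 106 ((574.4259643554688, 363.14971923828125), (18.976398468017578, 46.09263229370117), 79.56012725830078)
plate [292. 397.] 86 ((403.10260009765625, 285.2940368652344), (33.24095153808594, 20.582916259765625), 75.28137969970703)
plate [283. 445.] 251 ((351.9642333984375, 365.2322998046875), (16.8428955078125, 54.14917755126953), 11.723301887512207)
```

View pics/crop1.png

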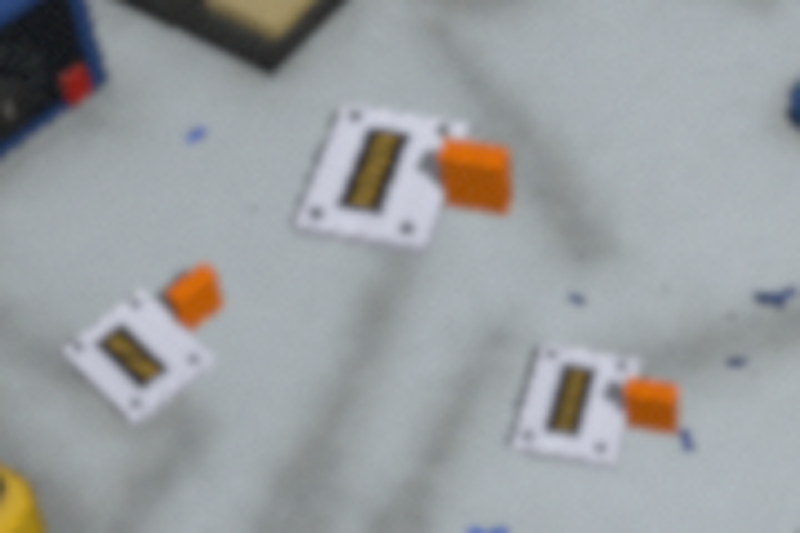

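The large plate is the target: it measures about 55×67 mm from the white area alone, and the other two are clearly smaller. Its fin is at about (0.52, 0.225) in the world frame. I'll travel first and then do the half turn, so the camera ends up on the robot's side.

>>> {"fn": "play_rows", "kwargs": {
  "series": [
    [1,[0.6,-0.76,-0.05],[0,0,0]],
    [1,[0.6,-0.76,-0.05],[0,0,0]],
    [1,[0.6,-0.76,-0.05],[0,0,0]],
    [1,[0.6,-0.76,-0.05],[0,0,0]],
    [1,[0.6,-0.76,-0.05],[0,0,0]],
    [1,[0.6,-0.76,-0.05],[0,0,0]],
    [1,[0.6,-0.76,0],[0,0,0]],
    [1,[0.6,-0.76,0],[0,0,0]]
  ]
}}

```text
t: 1.15
tool_pos: [0.3186, -0.2419, 0.224]
tool_rot: [3.112, 0.431, 0.0]
contact_force: [0.7, -0.2, 0.1]
opening: 0.0851
grip_force: 0.0
```

>>> {"fn": "play_rows", "kwargs": {
  "series": [
    [1,[0.6,-0.76,0],[0,0,0]],
    [1,[0.6,-0.76,0],[0,0,0]],
    [1,[0.6,-0.76,0],[0,0,0]],
    [1,[0.6,-0.76,0],[0,0,0]],
    [1,[0.6,-0.76,0],[0,0,0]],
    [1,[0.6,-0.76,0],[0,0,0]],
    [1,[0.6,-0.76,0],[0,0,0]],
    [1,[0.6,-0.76,0],[0,0,0]]
  ]
}}

```text
t: 2.15
tool_pos: [0.4667, 0.116, 0.224]
tool_rot: [3.111, 0.432, 0.0]
contact_force: [0.1, -0.4, 0.8]
opening: 0.0853
grip_force: 0.0
```

>>> {"fn": "play_rows", "kwargs": {
  "series": [
    [1,[0.6,-0.76,0],[0,0,-1]],
    [1,[0,0,0],[0,0,-1]],
    [1,[0,0,0],[0,0,-1]],
    [1,[0,0,0],[0,0,-1]],
    [1,[0,0,0],[0,0,-1]],
    [1,[0,0,0],[0,0,-1]],
    [1,[0,0,0],[0,0,-1]],
    [1,[0,0,0],[0,0,-1]]
  ]
}}

```text
t: 3.15
tool_pos: [0.4847, 0.1591, 0.2238]
tool_rot: [-2.405, -2.021, 0.001]
contact_force: [-0.4, 0.2, -0.0]
opening: 0.0852
grip_force: 0.0
```

>>> {"fn": "play_rows", "kwargs": {
  "series": [
    [1,[0,0,0],[0,0,-1]],
    [1,[0,0,0],[0,0,-1]],
    [1,[0,0,0],[0,0,-1]],
    [1,[0,0,0],[0,0,-1]],
    [1,[0,0,0],[0,0,-1]],
    [1,[0,0,0],[0,0,-1]],
    [1,[0,0,0],[0,0,-1]],
    [1,[0,0,0],[0,0,-1]]
  ]
}}

```text
t: 4.15
tool_pos: [0.4847, 0.1591, 0.2238]
tool_rot: [-0.969, -2.988, 0.001]
contact_force: [-0.2, 0.0, -0.6]
opening: 0.0854
grip_force: 0.0
```

>>> {"fn": "play_rows", "kwargs": {
  "series": [
    [1,[0,0,0],[0,0,-1]],
    [1,[0,0,0],[0,0,-1]],
    [1,[0,0,0],[0,0,-1]],
    [1,[0,0,0],[0,0,-1]],
    [1,[0,0,0],[0,0,-1]],
    [1,[0,0,0],[0,0,-1]],
    [1,[0,0,0],[0,0,-1]],
    [1,[0,0,0],[0,0,0]]
  ]
}}

```text
t: 5.15
tool_pos: [0.4848, 0.1591, 0.2238]
tool_rot: [0.538, -3.095, 0.0]
contact_force: [0.1, -0.1, -0.6]
opening: 0.0854
grip_force: 0.0
```

```bash
cat > snap.py <<'E'
from station import ctrl, imaging
from h import *
def snap(name,n="wrist"):
    o=ctrl.get_obs(); d=imaging.get_image(n); cv2.imwrite(f"pics/{name}.png",d["color"]); pickle.dump((d,o),open(name+".pkl","wb")); return d,o
E
python3 - <<'E'
from snap import *
d,o=snap("w1"); m=masks(d["color"])
for k,z in(("orange",.036),("red",.0505)):
    for c,s,_ in comps(m[k],30): print(k,c.round(1),s[4],ray(c,d,z,o)[0].round(4))
print(R.from_rotvec(o["tool_rot"]).as_matrix().round(3))
E
```

```text
orange [436.4 146.2] 165 [0.3892 0.2545 0.036 ]
orange [356.4 246.1] 320 [0.5189 0.2179 0.036 ]
red [45.7 38.5] 633 [ 0.4234 -0.1211  0.0505]
red [84.2 37.6] 601 [ 0.411  -0.0888  0.0505]
red [185.3 294.7] 30 [0.6355 0.0521 0.0505]
red [367.3 379.6] 80 [0.677  0.2944 0.0505]
[[-0.941 -0.337 -0.001]
 [-0.337  0.941 -0.   ]
 [ 0.001  0.    -1.   ]]
```

View pics/w1.png

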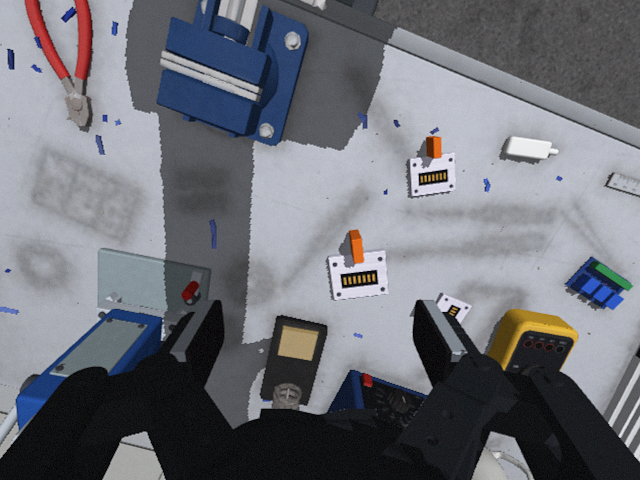

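The wrist picture shows the target plate centred at (358,275) with its fin at (356,246). The press base's front corners are near (97,248) and (210,270), and the knob is at (190,292). I'll work out the plate yaw and the press front edge from these.

```bash
python3 - <<'E'
from snap import *
d,o=pickle.load(open("w1.pkl","rb")); im=d["color"]; m=masks(im)
w=(m["white"]|m["orange"]).astype(np.uint8)
for c,s,l in comps(m["white"],300):
    if np.hypot(*(c-[358,275]))<25:
        cn=max(cv2.findContours(l.astype(np.uint8),0,1)[0],key=cv2.contourArea)[:,0]
        P=(ray(cn,d,.01,o)[:,:2]*1000).astype(np.float32); print("plate",s[4],cv2.minAreaRect(P))
for c,s,l in comps(m["orange"],300):
    cn=max(cv2.findContours(l.astype(np.uint8),0,1)[0],key=cv2.contourArea)[:,0]
    P=(ray(cn,d,.036,o)[:,:2]*1000).astype(np.float32); print("fin",s[4],cv2.minAreaRect(P))
q=ray([[97,248],[210,270],[97,310]],d,.014,o); print(q.round(4),np.hypot(*(q[1]-q[0])[:2]))
v=(q[0]-q[1]); print("press yaw from edge",np.degrees(np.arctan2(v[1],v[0]))+90)
for c,n in(([358,275],"a"),):pass
print(im[285,120],im[270,150],im[240,120],im[285,190])
E
```

```text
plate 1478 ((562.4263916015625, 241.83050537109375), (60.25769805908203, 69.53321075439453), 27.49359893798828)
fin 320 ((518.9551391601562, 218.14584350585938), (39.64385986328125, 12.05693531036377), 29.102005004882812)
[[ 0.6335 -0.0703  0.014 ]
 [ 0.6161  0.0649  0.014 ]
 [ 0.7203 -0.0587  0.014 ]] 0.1363059917285683
press yaw from edge 7.341650008619197
[155 148 133] [159 151 137] [147 143 140] [ 9 13 75]
```

```bash
cat > plan.py <<'E'
from snap import *
def Rt(yaw,lean):
    y=np.radians(yaw);h=np.array([np.cos(y),np.sin(y),0]);l=np.array([-np.sin(y),np.cos(y),0])
    z=np.array([0,0,-1.])
    x=-h; return np.c_[x,np.cross(z,x),z]@R.from_euler('y',-lean,degrees=True).as_matrix()
def plan(yaw,lean,grasps):
    "grasp points (world) visited in order; turn first, then shifts in new tool axes"
    o=ctrl.get_obs();R0=R.from_rotvec(o["tool_rot"]).as_matrix();R1=Rt(yaw,lean)
    print("turn units",(np.degrees(R.from_matrix(R0.T@R1).as_rotvec())/8).round(2))
    p=o["tool_pos"]
    for g in grasps:
        t=np.array(g)+.019*R1[:,2]; print("to",t.round(4),"shift units",(R1.T@(t-p)/.05).round(3)); p=t
E
python3 - <<'E'
from plan import *
c=np.array([.5624,.2418]);y=np.radians(28);g=c-.047*np.array([np.cos(y),np.sin(y)])
plan(28,30,[[*g,.12],[*g,.029]])
E
```

```text
turn units [-0.27 -3.75 -1.02]
to [0.5293 0.2242 0.1035] shift units [-0.006  0.732  2.783]
to [0.5293 0.2242 0.0125] shift units [0.91  0.    1.576]
```

>>> {"fn": "play_rows", "kwargs": {
  "series": [
    [0.7,[0,0,0],[-0.07,-0.94,-0.255]],
    [0.7,[0,0,0],[-0.07,-0.94,-0.255]],
    [0.7,[0,0,0],[-0.07,-0.94,-0.255]],
    [0.7,[0,0,0],[-0.07,-0.94,-0.255]],
    [0.7,[0,0.25,0.9],[0,0,0]],
    [0.7,[0,0.25,0.9],[0,0,0]],
    [0.7,[0,0.23,0.98],[0,0,0]],
    [0.7,[0,0,0],[0,0,0]]
  ]
}}

```text
t: 6.2
tool_pos: [0.5259, 0.2246, 0.0978]
tool_rot: [-0.641, 2.558, 0.175]
contact_force: [0.1, 0.1, 0.2]
opening: 0.0599
grip_force: 0.0
```

```bash
python3 - <<'E'
from plan import *
d,o=snap("w2"); im=d["color"]; m=masks(im)
for k,z in(("white",.01),("orange",.036)):
  for c,s,l in comps(m[k],500):
    cn=max(cv2.findContours(l.astype(np.uint8),0,1)[0],key=cv2.contourArea)[:,0]
    P=(ray(cn,d,z,o)[:,:2]*1000).astype(np.float32);r=cv2.minAreaRect(P)
    if 8<min(r[1]) and max(r[1])<120: print(k,c.round(),s[4],r)
c=np.array([.5624,.2418]);y=np.radians(28);g=c-.047*np.array([np.cos(y),np.sin(y)])
plan(28,30,[[*g,.029]])
E
```

```text
white [ 10. 135.] 1005 ((585.620361328125, 36.52973937988281), (14.7836275100708, 60.591548919677734), 82.76840209960938)
white [282. 201.] 842 ((558.417724609375, 215.49264526367188), (44.24042510986328, 27.507770538330078), 27.20738983154297)
orange [314. 182.] 1094 ((513.71142578125, 215.62030029296875), (52.3387565612793, 11.410492897033691), 27.844219207763672)
turn units [ 0.03 -0.02  0.01]
to [0.5293 0.2242 0.0125] shift units [ 0.865 -0.019  1.55 ]
```

View pics/w2.png

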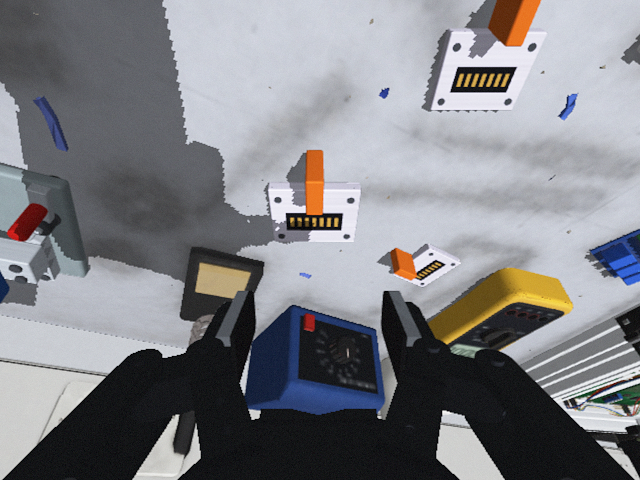

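The fin is at (315,182), yaw 27.8°, and its lateral offset agrees within 0.5 mm. I'll descend and grip.

>>> {"fn": "play_rows", "kwargs": {
  "series": [
    [0.7,[0.3,0,0.5],[0,0,0]],
    [0.7,[0.3,-0.02,0.5],[0,0,0]],
    [0.7,[0.265,0,0.55],[0,0,0]],
    [0.7,[0,0,0],[0,0,0]],
    [0,[0,0,0],[0,0,0]],
    [0,[0,0,0],[0,0,0]],
    [0,[0,0,0],[0,0,0]],
    [0,[0,0,0],[0,0,0]]
  ],
  "force": 50
}}

```text
t: 7.25
tool_pos: [0.5324, 0.2244, 0.0175]
tool_rot: [-0.638, 2.544, 0.173]
contact_force: [-3.7, -3.4, 7.7]
opening: 0.0081
grip_force: 49.0
```

```bash
python3 - <<'E'
from plan import *
d,o=snap("w3"); print({k:np.round(o[k],4) for k in("tool_pos","opening","grip_force","contact_force")})
cv2.imwrite("pics/w3c.png",cv2.resize(d["color"][120:420,130:530],(800,600)))
E
```

```text
{'tool_pos': array([0.5324, 0.2244, 0.0175]), 'opening': np.float64(0.0081), 'grip_force': np.float64(48.9662), 'contact_force': array([-3.7392, -3.3849,  7.656 ])}
```

View pics/w3c.png

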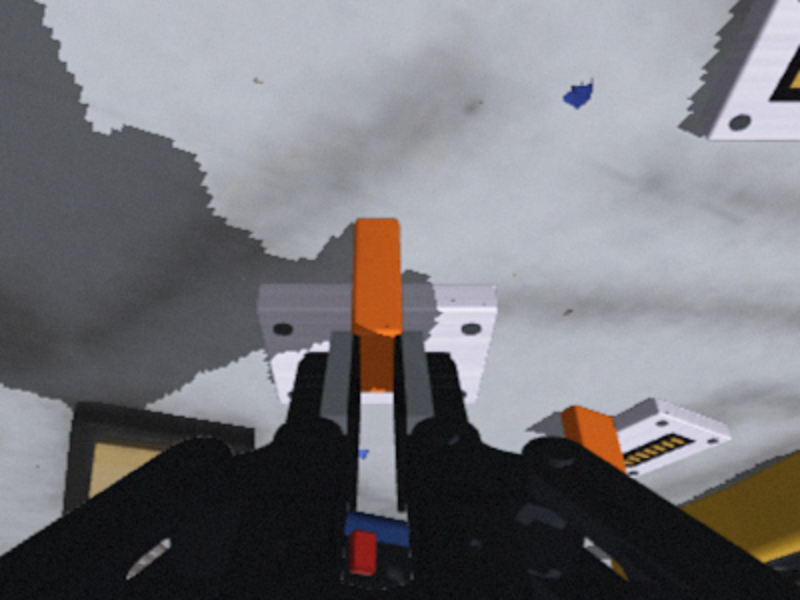

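```bash
python3 - <<'E'
from plan import *
d,o=pickle.load(open("w3.pkl","rb"))
for px,z in(([319,230],0),([319,230],.036),([319,287.5],.036),([319,315],.036),([259,262],.01),([378,262],.01),([259,262],0),([378,262],.0)):
    print(px,z,ray(px,d,z,o)[0].round(4))
Rm=R.from_rotvec(o["tool_rot"]).as_matrix();t=o["tool_pos"]
print("tcp px",proj(t,d,o), proj(t-.019*Rm[:,2],d,o), "tool z",Rm[:,2].round(3))
d,o=pickle.load(open("w2.pkl","rb"))
for px,z in(([315,151],0),([315,151],.036),([315,213],.036),([270,183],.01),([360,183],.01)): print(px,z,ray(px,d,z,o)[0].round(4))
E
```

```text
[319, 230] 0 [0.5135 0.215  0.    ]
[319, 230] 0.036 [0.4778 0.1957 0.036 ]
[319, 287.5] 0.036 [0.5132 0.2148 0.036 ]
[319, 315] 0.036 [0.5371 0.2276 0.036 ]
[259, 262] 0.01 [0.5426 0.1931 0.01  ]
[378, 262] 0.01 [0.5117 0.2509 0.01  ]
[259, 262] 0 [0.5561 0.197  0.    ]
[378, 262] 0.0 [0.5224 0.2601 0.    ]
tcp px [[317.90810032 279.24258775]] [[317.92407264 296.57451612]] tool z [ 0.445  0.238 -0.863]
[315, 151] 0 [0.5127 0.2158 0.    ]
[315, 151] 0.036 [0.4909 0.2043 0.036 ]
[315, 213] 0.036 [0.5357 0.2279 0.036 ]
[270, 183] 0.01 [0.5466 0.1963 0.01  ]
[360, 183] 0.01 [0.5156 0.2548 0.01  ]
```

The plate hasn't moved, but the grip sits about 5 mm high on the fin. I'll regrip lower.

>>> {"fn": "play_rows", "kwargs": {
  "series": [
    [0.4,[0,0,0],[0,0,0]],
    [0.4,[0,0,0],[0,0,0]],
    [0.4,[0.06,0,0.1],[0,0,0]],
    [0.4,[0,0,0],[0,0,0]],
    [0,[0,0,0],[0,0,0]],
    [0,[0,0,0],[0,0,0]],
    [0,[0,0,0],[0,0,0]]
  ],
  "force": 50
}}

```text
t: 8.18
tool_pos: [0.5309, 0.2241, 0.0094]
tool_rot: [-0.639, 2.547, 0.173]
contact_force: [-0.9, 0.1, -0.7]
opening: 0.0102
grip_force: 50.0
```

>>> {"fn": "play_rows", "kwargs": {
  "series": [
    [0,[-0.2,0,-0.35],[0,0,0]],
    [0,[-0.2,0,-0.35],[0,0,0]],
    [0,[-0.2,0,-0.35],[0,0,0]],
    [0,[0.325,-0.706,-0.188],[0,0,0]],
    [0,[0.325,-0.706,-0.188],[0,0,0]],
    [0,[0.325,-0.706,-0.188],[0,0,0]],
    [0,[0.325,-0.706,-0.188],[0,0,0]],
    [0,[0.325,-0.706,-0.188],[0,0,0]]
  ]
}}

```text
t: 9.18
tool_pos: [0.5307, 0.0228, 0.0694]
tool_rot: [-0.639, 2.548, 0.173]
contact_force: [0.7, 0.3, -1.8]
opening: 0.0102
grip_force: 49.9
```

```bash
python3 - <<'E'
from plan import *
ctrl.get_obs()
print(ctrl.get_obs()["tool_pos"],ctrl.get_obs()["opening"],ctrl.get_obs()["dq"].round(3))
y=np.radians(7.34);t=np.array([.6863,.0052])-.113*np.array([np.cos(y),np.sin(y)])
R1=Rt(7.34,30); plan(7.34,30,[np.r_[t,.07]-.019*R1[:,2]])
E
```

```text
[0.5307058  0.02279509 0.0693921 ] 0.010228790516942771 [-0.789  0.081 -0.061  0.291  0.312 -0.87 ]
turn units [1.31 0.01 2.25]
to [ 0.5742 -0.0092  0.07  ] shift units [-0.683 -0.747  0.38 ]
```

>>> {"fn": "play_rows", "kwargs": {
  "series": [
    [0,[0,0,0],[0.437,0,0.75]],
    [0,[0,0,0],[0.437,0,0.75]],
    [0,[0,0,0],[0.437,0,0.75]],
    [0,[-0.34,-0.37,0.19],[0,0,0]],
    [0,[-0.34,-0.37,0.19],[0,0,0]],
    [0,[0,0,0],[0,0,0]],
    [0,[0,0,0],[0,0,0]]
  ]
}}

```text
t: 10.05
tool_pos: [0.5736, -0.0073, 0.0694]
tool_rot: [-0.167, 2.613, 0.046]
contact_force: [0.5, 1.1, -2.5]
opening: 0.0102
grip_force: 49.9
```

```bash
python3 - <<'E'
from plan import *
d,o=snap("w4"); print(o["tool_pos"].round(4),o["tool_rot"].round(3),o["dq"].round(3))
cv2.imwrite("pics/w4c.png",d["color"])
E
```

```text
[ 0.5736 -0.0073  0.0694] [-0.167  2.613  0.046] [ 0.006 -0.011  0.013 -0.001 -0.002 -0.002]
```

View pics/w4.png

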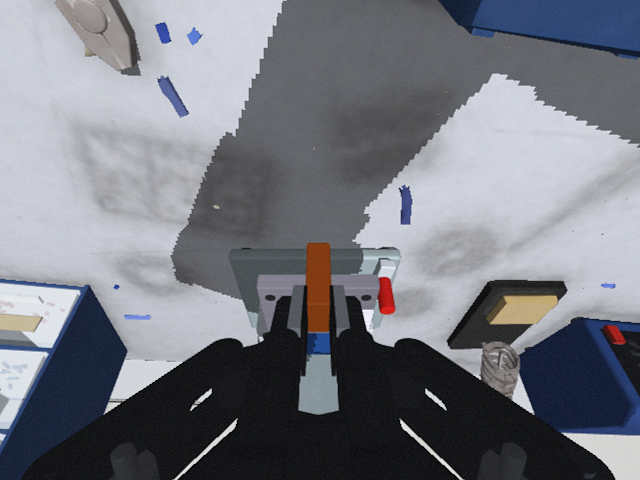

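The base front edge runs from (230,249) to (400,249), and the plate's rear edge is at y≈276 from x=258 to 379. They look parallel. The knob is at (387,296).

```bash
python3 - <<'E'
from plan import *
d,o=pickle.load(open("w4.pkl","rb")); im=d["color"].astype(int); g=cv2.cvtColor(d["color"],cv2.COLOR_BGR2GRAY).astype(int)
# front edge of base top: strongest vertical gradient rows 243..258
def edge(cols,r0,r1):
    out=[]
    for c in cols:
        col=cv2.GaussianBlur(g[:,c-1:c+2].mean(1).astype(np.float32).reshape(-1,1),(1,3),0)[:,0]
        gr=np.diff(col)[r0:r1]; out.append((c,r0+int(np.argmax(abs(gr)))+.5,int(gr[np.argmax(abs(gr))])))
    return out
for a in(edge(range(236,300,8),242,262),edge(range(336,376,6),242,262),edge(range(264,300,6),268,284),edge(range(340,376,6),268,284)): print(a)
for row in(258,264): 
    print(row,[(c,int(g[row,c])) for c in range(224,244,2)],[(c,int(g[row,c])) for c in range(392,408,2)])
q=ray([[230,249],[400,249]],d,.014,o); print(q.round(4),np.hypot(*(q[1]-q[0])[:2]),np.degrees(np.arctan2(*(q[0]-q[1])[1::-1]))+90)
q=ray([[258,276],[379,276]],d,.07,o); print(q.round(4),np.hypot(*(q[1]-q[0])[:2]),np.degrees(np.arctan2(*(q[0]-q[1])[1::-1]))+90)
print([(c.round(1),s[4]) for c,s,_ in comps(masks(d["color"])["red"],40)])
Rm=R.from_rotvec(o["tool_rot"]).as_matrix();print(Rm.round(3))
E
```

```text
[(236, 248.5, -11), (244, 247.5, -24), (252, 247.5, -10), (260, 248.5, -8), (268, 248.5, -10), (276, 248.5, -9), (284, 248.5, -10), (292, 248.5, -11)]
[(336, 248.5, -9), (342, 248.5, -10), (348, 248.5, -11), (354, 242.5, -20), (360, 247.5, -35), (366, 247.5, -52), (372, 247.5, -51)]
[(264, 274.5, 20), (270, 274.5, 20), (276, 274.5, 21), (282, 274.5, 21), (288, 274.5, 19), (294, 274.5, 19)]
[(340, 274.5, 20), (346, 274.5, 19), (352, 272.5, 23), (358, 271.5, 21), (364, 273.5, -17), (370, 273.5, -18)]
258 [(224, 106), (226, 108), (228, 96), (230, 85), (232, 91), (234, 96), (236, 92), (238, 92), (240, 96), (242, 93)] [(392, 210), (394, 207), (396, 207), (398, 202), (400, 179), (402, 198), (404, 194), (406, 186)]
264 [(224, 102), (226, 98), (228, 102), (230, 96), (232, 82), (234, 79), (236, 81), (238, 81), (240, 78), (242, 83)] [(392, 191), (394, 196), (396, 168), (398, 152), (400, 198), (402, 199), (404, 198), (406, 199)]
[[ 0.6242 -0.0674  0.014 ]
 [ 0.6081  0.0599  0.014 ]] 0.12830523243542916 7.202140679755885
[[ 0.5734 -0.0397  0.07  ]
 [ 0.5652  0.0249  0.07  ]] 0.06513409105277233 7.178274223042095
[(array([385.5, 296.4]), np.int32(460)), (array([616.1, 334.4]), np.int32(185))]
[[-0.859 -0.128  0.496]
 [-0.11   0.992  0.065]
 [-0.5    0.001 -0.866]]
```

```bash
python3 - <<'E'
from plan import *
d,o=pickle.load(open("w4.pkl","rb"))
q=ray([[229.5,248.5],[400.5,248.5]],d,.0,o)[:,:2]; print(q.round(4),np.hypot(*(q[1]-q[0])))
y=np.radians(7.27);h=np.array([np.cos(y),np.sin(y)]);l=np.array([-h[1],h[0]])
po=q.mean(0)+.062*h; print("press origin",po.round(4))
r=ray([[257.5,275],[379.5,275]],d,.06,o)[:,:2]; print(np.hypot(*(r[1]-r[0])))
pc=r.mean(0)+.03*h; t=o["tool_pos"][:2]
print("plate in press",(pc-po)@h,(pc-po)@l,"plate-tcp",(pc-t)@h,(pc-t)@l,"tcp in press",(t-po)@h,(t-po)@l)
k=ray([385.5,296.4],d,.0365,o)[0,:2];print("knob",(k-po)@h,(k-po)@l)
b=np.array([.6863,.0052]);print("w/ first press",(t-b)@h,(t-b)@l)
R1=Rt(7.27,30)
plan(7.27,30,[])
E
```

```text
[[ 0.6418 -0.0714]
 [ 0.6242  0.0678]] 0.14031011507104707
press origin [0.6945 0.006 ]
0.07188226171082254
plate in press -0.0820651547926876 0.0025682836215072313 plate-tcp 0.0395622701692915 0.0005347705673925469 tcp in press -0.12162742496197912 0.0020335130541146848
knob -0.04772035040458699 0.055091559898950336
w/ first press -0.11342084268583585 0.001840454028684338
turn units [0.01 0.01 0.01]
```

>>> {"fn": "play_rows", "kwargs": {
  "series": [
    [0,[-0.26,-0.04,0.15],[0,0,0]],
    [0,[-0.26,0,0.15],[0,0,0]],
    [0,[0.2,0,0.346],[0,0,0]],
    [0,[0.2,0,0.346],[0,0,0]],
    [0,[0,0,0],[0,0,0]],
    [0,[0,0,0],[0,0,0]]
  ]
}}

```text
t: 10.85
tool_pos: [0.6047, -0.0056, 0.0311]
tool_rot: [-0.168, 2.61, 0.045]
contact_force: [-0.2, 0.2, -0.6]
opening: 0.0101
grip_force: 49.9
```

>>> {"fn": "play_rows", "kwargs": {
  "series": [
    [0,[0.02,0,0.035],[0,0,0]],
    [0,[0.02,0,0.035],[0,0,0]],
    [0,[0,0,0],[0,0,0]],
    [0,[0,0,0],[0,0,0]]
  ]
}}

```text
t: 11.35
tool_pos: [0.6047, -0.0059, 0.0264]
tool_rot: [-0.167, 2.611, 0.045]
contact_force: [0.7, -0.1, -1.3]
opening: 0.0103
grip_force: 49.9
```

>>> {"fn": "play_rows", "kwargs": {
  "series": [
    [0,[0.02,0,0.035],[0,0,0]],
    [0,[0.02,0,0.035],[0,0,0]],
    [0,[0,0,0],[0,0,0]],
    [0,[0,0,0],[0,0,0]]
  ]
}}

```text
t: 11.85
tool_pos: [0.6054, -0.0059, 0.0231]
tool_rot: [-0.167, 2.61, 0.045]
contact_force: [-0.4, 0.0, 2.5]
opening: 0.0099
grip_force: 50.4
```

>>> {"fn": "play_rows", "kwargs": {
  "series": [
    [0.3,[0,0,0],[0,0,0]],
    [0.3,[0,0,0],[0,0,0]],
    [0.3,[0,0,0],[0,0,0]],
    [0,[0,0,0],[0,0,0]],
    [0,[0,0,0],[0,0,0]],
    [0,[0,0,0],[0,0,0]]
  ],
  "force": 25
}}

```text
t: 12.6
tool_pos: [0.6046, -0.0058, 0.0222]
tool_rot: [-0.167, 2.611, 0.045]
contact_force: [0.3, -0.6, -1.4]
opening: 0.0113
grip_force: 27.4
```

```bash
python3 - <<'E'
from plan import *
d,o=snap("w5"); cv2.imwrite("pics/w5c.png",cv2.resize(d["color"][200:380,200:440],(800,600)))
E
```

```text
(no output)
```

View pics/w5c.png

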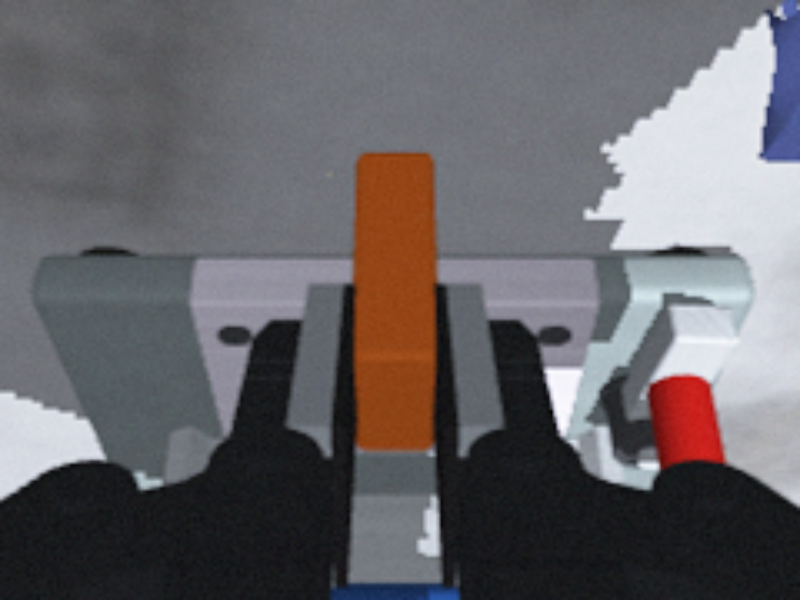

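The plate sits square and centred on the apron (plate 190–598, base 35–752 in the crop). Now I'll slide it in.

>>> {"fn": "play_rows", "kwargs": {
  "series": [
    [0,[-0.139,0,0.08],[0,0,0]],
    [0,[-0.139,0,0.08],[0,0,0]],
    [0,[-0.139,0,0.08],[0,0,0]],
    [0,[0,0,0],[0,0,0]]
  ],
  "force": 40
}}

```text
t: 13.15
tool_pos: [0.6291, -0.0027, 0.0224]
tool_rot: [-0.168, 2.611, 0.045]
contact_force: [-0.0, -0.1, -1.1]
opening: 0.0105
grip_force: 43.9
```

>>> {"fn": "play_rows", "kwargs": {
  "series": [
    [0,[-0.104,0,0.06],[0,0,0]],
    [0,[-0.104,0,0.06],[0,0,0]],
    [0,[-0.104,0,0.06],[0,0,0]],
    [0,[0,0,0],[0,0,0]]
  ]
}}

```text
t: 13.65
tool_pos: [0.6467, -0.0004, 0.0224]
tool_rot: [-0.168, 2.611, 0.045]
contact_force: [0.1, -0.4, -0.8]
opening: 0.0105
grip_force: 43.9
```

Free sliding so far. I'll continue in small steps and watch for the stop.

>>> {"fn": "play_rows", "kwargs": {
  "series": [
    [0,[-0.07,0,0.04],[0,0,0]],
    [0,[-0.07,0,0.04],[0,0,0]],
    [0,[0,0,0],[0,0,0]],
    [0,[0,0,0],[0,0,0]]
  ]
}}

```text
t: 14.15
tool_pos: [0.6544, 0.0006, 0.0224]
tool_rot: [-0.167, 2.611, 0.045]
contact_force: [0.6, 0.8, -0.6]
opening: 0.0107
grip_force: 43.9
```

>>> {"fn": "play_rows", "kwargs": {
  "series": [
    [0,[-0.05,0,0.03],[0,0,0]],
    [0,[-0.05,0,0.03],[0,0,0]],
    [0,[0,0,0],[0,0,0]]
  ]
}}

```text
t: 14.52
tool_pos: [0.6604, 0.0013, 0.0225]
tool_rot: [-0.167, 2.611, 0.045]
contact_force: [0.2, -0.0, -1.5]
opening: 0.0105
grip_force: 43.9
```

>>> {"fn": "play_rows", "kwargs": {
  "series": [
    [0,[-0.05,0,0.03],[0,0,0]],
    [0,[0,0,0],[0,0,0]],
    [0,[0,0,0],[0,0,0]]
  ]
}}

```text
t: 14.9
tool_pos: [0.6631, 0.0017, 0.0224]
tool_rot: [-0.167, 2.611, 0.045]
contact_force: [0.5, -0.3, -0.1]
opening: 0.0106
grip_force: 43.9
```

>>> {"fn": "play_rows", "kwargs": {
  "series": [
    [0,[-0.05,0,0.03],[0,0,0]],
    [0,[0,0,0],[0,0,0]],
    [0,[0,0,0],[0,0,0]]
  ]
}}

```text
t: 15.28
tool_pos: [0.6633, 0.0018, 0.0221]
tool_rot: [-0.17, 2.617, 0.046]
contact_force: [-26.8, -4.9, 20.3]
opening: 0.0105
grip_force: 47.7
```

Stop felt: 27 N, x no longer advancing. I'll relax, release slightly and back out along the tool axis.

>>> {"fn": "play_rows", "kwargs": {
  "series": [
    [0,[0.035,0,-0.02],[0,0,0]],
    [0,[0,0,0],[0,0,0]],
    [0.3,[0,0,0],[0,0,0]],
    [0.3,[0,0,0],[0,0,0]],
    [0.3,[0,0,-0.4],[0,0,0]],
    [0.3,[0,0,-0.6],[0,0,0]],
    [0.3,[0,0,-0.6],[0,0,0]],
    [0.3,[0,0,0],[0,0,0]]
  ]
}}

```text
t: 16.27
tool_pos: [0.6258, -0.0037, 0.0947]
tool_rot: [-0.167, 2.606, 0.043]
contact_force: [-0.4, 0.5, 0.2]
opening: 0.0255
grip_force: 0.0
```

```bash
python3 - <<'E'
from plan import *
d,o=snap("w6"); cv2.imwrite("pics/w6c.png",cv2.resize(d["color"][160:400,160:480],(800,600)))
print(o["tool_pos"].round(4),o["dq"].round(2))
for k in("red","orange"):
    for c,s,l in comps(masks(d["color"])[k],60): print(k,c.round(1),s)
E
```

```text
[ 0.6258 -0.0037  0.0947] [ 0.    0.05  0.01 -0.   -0.01 -0.  ]
red [396.1 224.8] [387 206  20  38 566]
orange [318.7 232.1] [311 202  16  61 933]
```

View pics/w6c.png

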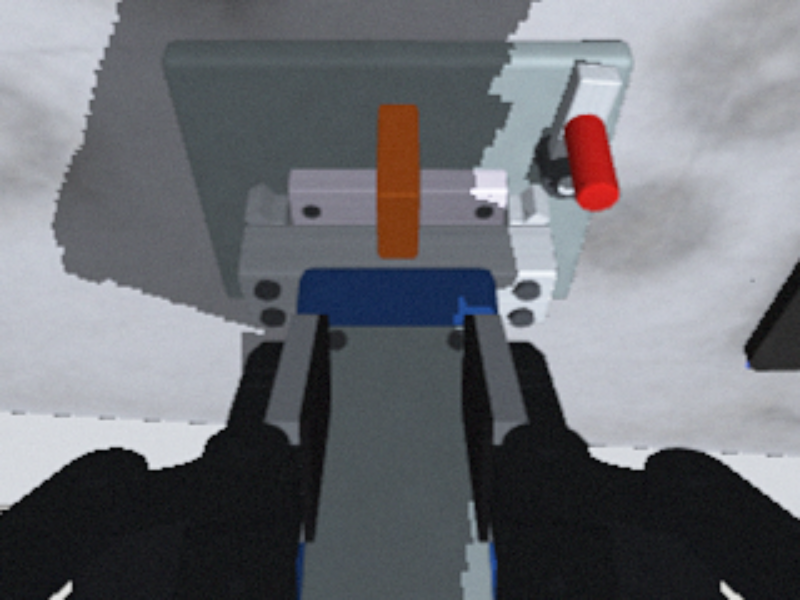

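The plate is seated under the bar, with the fin at crop (398,180). The knob runs from crop (585,118) at its foot to (602,195) at its top. I'll check depth and work out the knob arc.

```bash
python3 - <<'E'
from plan import *
d,o=pickle.load(open("w6.pkl","rb"))
f=lambda x,y:[160+x*.4,160+y*.4]
y=np.radians(7.25);h=np.array([np.cos(y),np.sin(y)]);l=np.array([-h[1],h[0]])
home=np.array([.6631,.0017])+.0393*h; po=home-.013*h   # from felt stop
for n,p,z in(("base front L",f(165,42),.0),("base front R",f(631,42),0),("fin rear bottom",f(398,105),.014),("fin rear top",f(398,192),.05),("fin front top",f(398,258),.05),("plate rear bottom",f(398,170),.014),("plate RL",f(288,171),.014),("plate RR",f(507,171),.014),("knob c",[396.1,224.8],.0385),("knob top",f(602,192),.0505),("barfront top?",f(398,275),.046)):
    w=ray(p,d,z,o)[0,:2]; print(n,w.round(4),"press",((w-po)@h*1000).round(1),((w-po)@l*1000).round(1))
print(po)
E
```

```text
base front L [ 0.6407 -0.0711] press -57.7 -69.4
base front R [0.6229 0.0672] press -57.9 70.1
fin rear bottom [ 6.443e-01 -3.000e-04] press -45.2 0.4
fin rear top [ 0.6421 -0.0007] press -47.4 0.3
fin front top [0.6723 0.0033] press -17.0 0.4
plate rear bottom [0.6733 0.0035] press -16.0 0.5
plate RL [ 0.6784 -0.0321] press -15.4 -35.5
plate RR [0.6692 0.0389] press -15.5 36.1
knob c [0.6359 0.0527] press -46.9 54.0
knob top [0.6345 0.0536] press -48.1 55.1
barfront top? [0.6868 0.0052] press -2.4 0.5
[0.68918973 0.00501903]
```

```bash
python3 - <<'E'
from plan import *
y=np.radians(7.25);h=np.array([np.cos(y),np.sin(y)]);l=np.array([-h[1],h[0]])
po=np.array([.6892,.005]); R1=Rt(7.25,36)
off=.009*np.tan(np.radians(36))
def g(a,z=.033,r=.02):
    k=po+(-.025-r*np.sin(a)+off)*h+(.052-r*np.cos(a))*l
    return np.r_[k,z]-.019*R1[:,2]
plan(7.25,36,[g(1.67,.09),g(1.67),g(1.25),g(.83),g(.42),g(0),g(-.1)])
E
```

```text
turn units [ 0.   -0.71  0.01]
to [0.6443 0.0537 0.09  ] shift units [-0.394  1.086  0.355]
to [0.6443 0.0537 0.033 ] shift units [0.67  0.    0.922]
to [0.6463 0.0456 0.033 ] shift units [-0.015 -0.166  0.011]
to [0.6514 0.039  0.033 ] shift units [-0.068 -0.144  0.05 ]
to [0.6585 0.0351 0.033 ] shift units [-0.107 -0.095  0.078]
to [0.6668 0.0344 0.033 ] shift units [-0.132 -0.035  0.096]
to [0.6688 0.0348 0.033 ] shift units [-0.032  0.002  0.023]
```

>>> {"fn": "play_rows", "kwargs": {
  "series": [
    [0.35,[0,0,0],[0,-0.71,0]],
    [0.35,[-0.2,0.54,0.18],[0,0,0]],
    [0.35,[-0.194,0.546,0.175],[0,0,0]],
    [0.35,[0,0,0],[0,0,0]],
    [0.35,[0,0,0],[0,0,0]]
  ]
}}

```text
t: 16.95
tool_pos: [0.6429, 0.0538, 0.0873]
tool_rot: [-0.161, 2.514, 0.052]
contact_force: [-0.2, 0.0, 0.3]
opening: 0.0299
grip_force: 0.0
```

```bash
python3 - <<'E'
from plan import *
d,o=snap("w7"); print(o["tool_pos"].round(4),o["opening"])
c,s,_=max(comps(masks(d["color"])["red"],60),key=lambda t:t[1][4]); print("knob",c,s)
w=ray(c,d,.0385,o)[0]; T=R.from_rotvec(o["tool_rot"]).as_matrix(); print(w.round(4),"lateral mm",((w-o["tool_pos"])@T[:,1]*1000).round(1), "fwd",((w-o["tool_pos"])@[.992,.126,0]*1000).round(1))
cv2.imwrite("pics/w7c.png",cv2.resize(d["color"][100:400,140:540],(800,600)))
E
```

```text
[0.6429 0.0538 0.0873] 0.029910844445361615
knob [317.22853186 203.1468144 ] [308 181  19  44 722]
[0.6358 0.0527 0.0385] lateral mm -0.3 fwd -7.2
```

View pics/w7c.png

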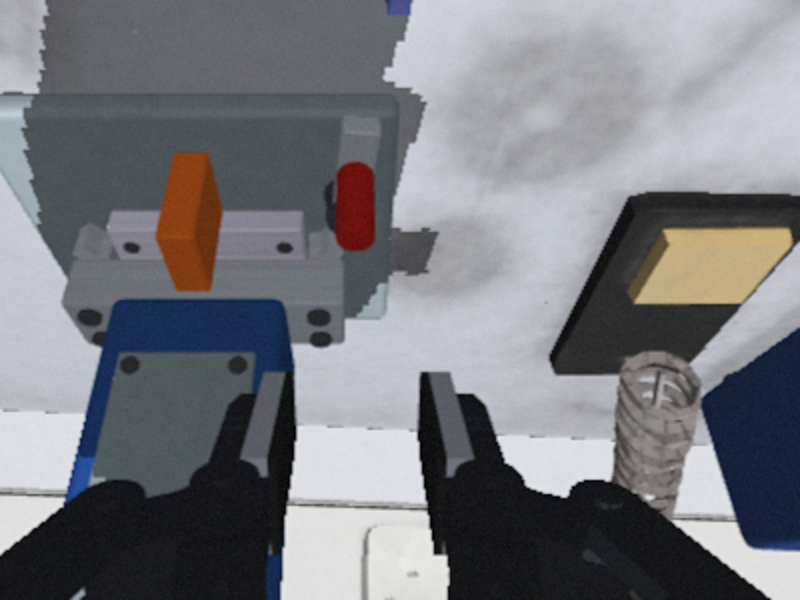

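The knob is centred between the fingers (crop (355,207), lateral offset −0.3 mm). I'll descend and pinch lightly.

>>> {"fn": "play_rows", "kwargs": {
  "series": [
    [0.35,[0.22,0,0.3],[0,0,0]],
    [0.35,[0.22,0,0.3],[0,0,0]],
    [0.35,[0.2,0,0.28],[0,0,0]],
    [0.35,[0,0,0],[0,0,0]],
    [0,[0,0,0],[0,0,0]],
    [0,[0,0,0],[0,0,0]],
    [0,[0,0,0],[0,0,0]]
  ],
  "force": 20
}}

```text
t: 17.88
tool_pos: [0.6437, 0.0538, 0.0352]
tool_rot: [-0.161, 2.511, 0.052]
contact_force: [0.6, 0.0, 0.5]
opening: -0.0001
grip_force: 0.0
```

```bash
python3 - <<'E'
from plan import *
d,o=snap("w8")
for c,s,_ in comps(masks(d["color"])["red"],40): print("knob",c,s,ray(c,d,.0385,o)[0].round(4))
print(proj(o["tool_pos"],d,o))
cv2.imwrite("pics/w8c.png",cv2.resize(d["color"][100:400,140:540],(800,600)))
E
```

```text
knob [317.13494318 268.27414773] [307 251  22  35 704] [0.6258 0.0512 0.0385]
knob [632.92509363 320.1011236 ] [622 311  18  23 267] [0.669  0.2708 0.0385]
[[317.68121185 279.37097362]]
```

View pics/w8c.png

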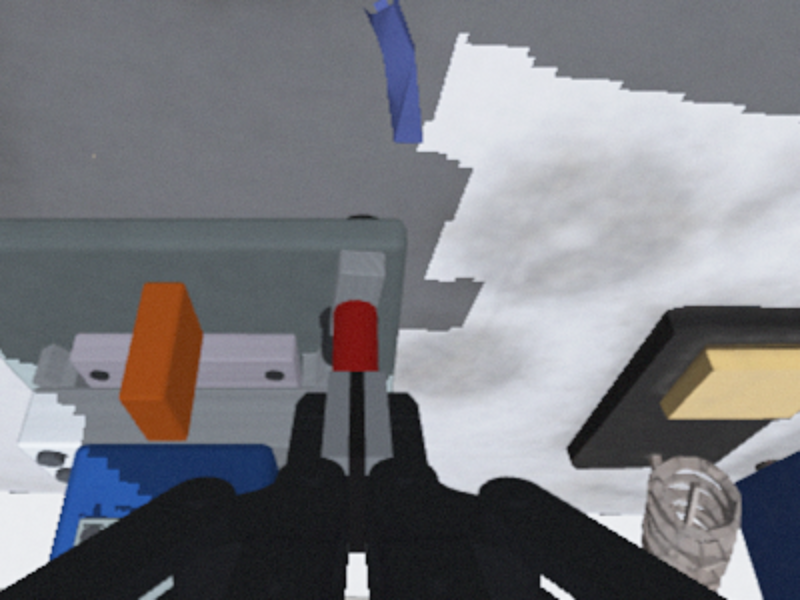

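The pads closed just above the knob's top: almost all of the knob is visible below them, so the real pad ends sit higher than the reported TCP. I'll reopen, go about 12 mm lower and pinch again.

>>> {"fn": "play_rows", "kwargs": {
  "series": [
    [0.35,[0,0,0],[0,0,0]],
    [0.35,[0,0,0],[0,0,0]],
    [0.35,[0.045,0,0.115],[0,0,0]],
    [0.35,[0.045,0,0.115],[0,0,0]],
    [0.35,[0,0,0],[0,0,0]]
  ]
}}

```text
t: 18.55
tool_pos: [0.6455, 0.0543, 0.021]
tool_rot: [-0.161, 2.514, 0.053]
contact_force: [-0.3, 0.4, -0.1]
opening: 0.0299
grip_force: 0.0
```

>>> {"fn": "play_rows", "kwargs": {
  "series": [
    [0,[0,0,0],[0,0,0]],
    [0,[0,0,0],[0,0,0]],
    [0,[0,0,0],[0,0,0]],
    [0,[0,0,0],[0,0,0]]
  ]
}}

```text
t: 19.05
tool_pos: [0.6461, 0.0542, 0.0222]
tool_rot: [-0.161, 2.513, 0.052]
contact_force: [0.7, 0.2, -1.1]
opening: 0.0104
grip_force: 19.5
```

Knob gripped (10 mm opening, as with the 12 mm fin). Now I'll follow the arc.

>>> {"fn": "play_rows", "kwargs": {
  "series": [
    [0,[-0.007,-0.083,0.005],[0,0,0]],
    [0,[-0.008,-0.083,0.006],[0,0,0]],
    [0,[-0.034,-0.072,0.025],[0,0,0]],
    [0,[-0.034,-0.072,0.025],[0,0,0]],
    [0,[0,0,0],[0,0,0]]
  ]
}}

```text
t: 19.68
tool_pos: [0.6525, 0.041, 0.0218]
tool_rot: [-0.162, 2.514, 0.056]
contact_force: [-0.8, 6.3, -0.5]
opening: 0.0108
grip_force: 21.5
```

>>> {"fn": "play_rows", "kwargs": {
  "series": [
    [0,[-0.053,-0.048,0.039],[0,0,0]],
    [0,[-0.054,-0.047,0.039],[0,0,0]],
    [0,[-0.044,-0.012,0.032],[0,0,0]],
    [0,[-0.044,-0.012,0.032],[0,0,0]],
    [0,[0,0,0],[0,0,0]]
  ]
}}

```text
t: 20.3
tool_pos: [0.6655, 0.0356, 0.0218]
tool_rot: [-0.161, 2.514, 0.053]
contact_force: [-2.3, 2.1, -0.1]
opening: 0.0103
grip_force: 24.7
```

>>> {"fn": "play_rows", "kwargs": {
  "series": [
    [0,[-0.044,-0.008,0.032],[0,0,0]],
    [0,[0,0,0],[0,0,0]],
    [0,[0,0,0],[0,0,0]]
  ]
}}

```text
t: 20.68
tool_pos: [0.6684, 0.0352, 0.0219]
tool_rot: [-0.161, 2.513, 0.052]
contact_force: [-2.7, -0.3, -0.1]
opening: 0.0105
grip_force: 25.3
```

>>> {"fn": "play_rows", "kwargs": {
  "series": [
    [0,[-0.032,0,0.023],[0,0,0]],
    [0,[0,0,0],[0,0,0]],
    [0,[0,0,0],[0,0,0]]
  ]
}}

```text
t: 21.05
tool_pos: [0.6703, 0.0351, 0.0218]
tool_rot: [-0.161, 2.513, 0.052]
contact_force: [-4.7, -1.4, 0.6]
opening: 0.0106
grip_force: 25.7
```

>>> {"fn": "play_rows", "kwargs": {
  "series": [
    [0,[-0.032,0,0.023],[0,0,0]],
    [0,[-0.032,0,0.023],[0,0,0]],
    [0,[0,0,0],[0,0,0]],
    [0,[0,0,0],[0,0,0]]
  ]
}}

```text
t: 21.55
tool_pos: [0.6745, 0.0353, 0.0219]
tool_rot: [-0.161, 2.512, 0.051]
contact_force: [-4.0, -4.9, -1.3]
opening: 0.0103
grip_force: 26.4
```

```bash
python3 - <<'E'
from plan import *
d,o=snap("w9"); e,_=snap("s9","scene")
for n,dd,oo in(("w",d,o),("s",e,None)):
  for c,s,_ in comps(masks(dd["color"])["red"],8):
    w=ray(c,dd,.0365,oo)[0]
    if abs(w[0]-.66)<.06 and abs(w[1]-.03)<.05:
        y=np.radians(7.25);h=np.array([np.cos(y),np.sin(y)]);l=np.array([-h[1],h[0]]);v=w[:2]-np.array([.6892,.005]); print(n,c,s[4],"press",v@h,v@l)
E
```

```text
w [317.86993769 292.72274143] 1284 press -0.024715400468407152 0.031976881927805824
```

The knob measures (−24.7, 32.0) mm in the press frame, which is the shut position. I'll release slightly, retract along the tool axis and check.

>>> {"fn": "play_rows", "kwargs": {
  "series": [
    [0.2,[0,0,0],[0,0,0]],
    [0.2,[0,0,0],[0,0,0]],
    [0.2,[0,0,-0.4],[0,0,0]],
    [0.2,[0,0,-0.6],[0,0,0]],
    [0.2,[0,0,-0.8],[0,0,0]],
    [0.2,[0,0,-0.8],[0,0,0]],
    [0.2,[0,0,0],[0,0,0]],
    [0.2,[0,0,0],[0,0,0]]
  ]
}}

```text
t: 22.65
tool_pos: [0.5994, 0.0263, 0.1277]
tool_rot: [-0.161, 2.512, 0.052]
contact_force: [-0.4, -0.0, -1.7]
opening: 0.0169
grip_force: 0.0
```

```bash
python3 - <<'E'
from plan import *
d,o=snap("w10")
y=np.radians(7.25);h=np.array([np.cos(y),np.sin(y)]);l=np.array([-h[1],h[0]])
for k,z in(("red",.0375),("orange",.05)):
  for c,s,m in comps(masks(d["color"])[k],100):
    w=ray(c,d,z,o)[0]; v=w[:2]-np.array([.6892,.005]); print(k,c.round(1),s,"press",(v@h).round(4),(v@l).round(4))
cv2.imwrite("pics/w10c.png",cv2.resize(d["color"][120:390,140:500],(800,600)))
E
```

```text
red [317.  217.1] [311 201  13  32 355] press -0.0271 0.0319
red [573.3 252.7] [565 245  17  16 157] press 0.0299 0.2859
orange [277.6 205.3] [270 182  16  53 576] press -0.0573 0.0022
```

View pics/w10c.png

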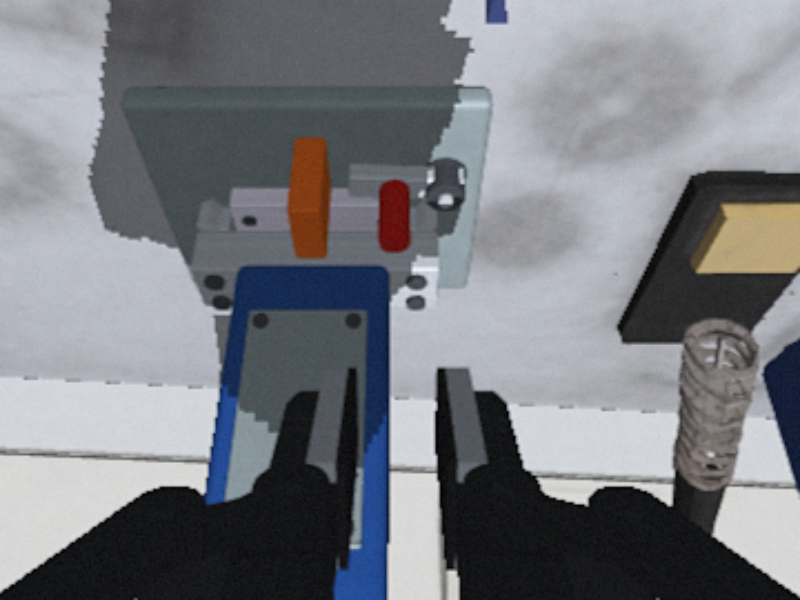

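The latch arm lies parallel to the plate's rear edge, with the knob at crop (395,215). One last numeric check of depth and arm angle before handing in.

```bash
python3 - <<'E'
from plan import *
d,o=pickle.load(open("w10.pkl","rb"));f=lambda x,y:[140+x*.45,120+y*.45]
y=np.radians(7.25);h=np.array([np.cos(y),np.sin(y)]);l=np.array([-h[1],h[0]])
for n,p,z in(("fin rear bottom",f(311,139),.014),("fin front top",f(311,258),.05),("plate rear R bottom",f(231,190),.014),("plate rear bottom",f(285,190),.014),("base L",f(125,89),0),("base R",f(490,89),0),("arm tip rear top",f(350,178),.0235),("arm mid rear top",f(420,179),.0235),("bar front top",f(260,268),.046)):
    v=ray(p,d,z,o)[0,:2]-np.array([.6892,.005]);print(n,(v@h*1000).round(1),(v@l*1000).round(1))
g=cv2.cvtColor(d["color"],cv2.COLOR_BGR2GRAY).astype(int)
for c in range(300,328,4): print(c,g[188:212,c])
E
```

```text
fin rear bottom -44.5 0.5
fin front top -16.8 0.3
plate rear R bottom -14.5 -35.4
plate rear bottom -14.5 -13.0
base L -57.0 -69.7
base R -57.0 68.6
arm tip rear top -32.9 15.2
arm mid rear top -32.3 42.3
bar front top -4.1 -21.6
300 [ 79  82  78  75  74  85 108 108 105 102 107 118 117  95 101  97 101  97
  97  97 109 125 127 128]
304 [ 74  75  82  75  78  91 108 108 105 102 108 114 118  97 100 101 100  97
  98 101 110 127 127 130]
308 [ 76  78  77  73  76  79 101 107 106 108 104 115 121  93  99  95 101  98
  98 100 100 113 129 132]
312 [ 80  76  73  79  75  80  98 111 110 106 108 114 120  97  77  40  39  39
  38  40  40  45  34  33]
316 [ 77  77  74  77  75  79  92 107 107 102 107 112 110  53  42  41  45  41
  42  44  44  46  45  41]
320 [ 73  74  73  78  72  76  86 107 105 105 103 112 109  67  44  43  45  40
  43  36  46  45  43  45]
324 [ 74  72  77  71  71  71  85 110 111 106 103 109 113 118  99  99  83  83
  75  77  81  66  58  61]
```

```bash
python3 -c "
from station import ctrl
print(ctrl.finish_job())"
```

```text
the job is handed in; nothing more can be done
None
```

The plate is in the slot against the rear stop (felt at 27 N), the latch is shut behind it and the gripper is clear; I handed the job in at about 23 s and got no verdict back. I kept well clear of the torch, spool and dish but took no final picture of them.

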